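# Fit the sensor module and prove the metal detector with its test wand

## Task

Get the table-top metal detector ready for the chocolate run: push the blue sensor module fully home in its pocket, let it go, and swing the red-knobbed locking lever fully shut over it. Then take the test wand by its green handle out of its stand, lower its blade through the slot in the top of the detector's arch until the orange band is about centred in the slot's mouth, and finish while still holding it there, hanging upright from the gripper and not let down to the tunnel floor. Leave the thermometer and the marker where they lie.

Things in the scene. Friction and masses are not known exactly. Their poses are not given: they have to be found in the camera images.
- module_centre (a point): centre of the loose sensor module, a blue block 44 (x) x 30 (y) x 50 (z, upright) mm with black ribs on its two long sides and a black foot (39 x 25 mm, 6 mm tall); stands upright on the table at the start, about 0.12 kg; a half turn about z makes no difference. Grip it across y, at least 11 mm above this centre, so that the fingertips stay clear of the detector's base when it is seated
- pocket_mouth (a point): centre of the pocket's mouth, in the top face of the grey base of the fixed detector, 30 mm above the table; the pocket is 46 (x) x 32 (y) mm and 12 mm deep with 3 mm bevelled edges, brass frame round it; axes are the detector's (x away from its front, y to its left, z up). The seated module's long side lies along x, its top 38 mm above this mouth, its centre 13 mm above it
- lever_knob (a point): centre of the upright red knob (14 mm across, 28 mm tall, from 50 to 78 mm above the base's top) on the end of the locking lever, 80 mm from the lever's hinge; the steel lever bar under it is 8 mm thick and 15 mm wide, its underside 3.5 mm above the top of the seated module. Its own axes turn with the lever
- lever_hinge (a point): the lever's vertical hinge axis, fixed on the detector 45 mm behind the pocket's centre (+x of the detector), at the underside of the lever bar
- lock_lever (a joint): angle of the locking lever in rad: 0 shut (against its stop, lever pointing along the detector's -x across the pocket), up to 1.9 open; at about 1.57 it points along the detector's -y (right). Seen from above it shuts clockwise; light friction (about 1 N at the knob) leaves it where it is left
- wand_handle (a point): centre of the green handle (14 (x) x 34 (y) x 50 (z) mm, grip it across x) of the loose test wand, 156 mm tall in all, 0.09 kg, standing upright in its stand. Below the handle come a black collar (24 x 48 x 6 mm, its top 25 mm below this centre) and the white blade, 8 (x) x 36 (y) x 100 (z) mm, with a narrowed toe; the blade's tip is 131 mm below this centre; a half turn about z makes no difference
- wand_band (a point): centre of the 20 mm tall orange band on the wand's blade, 69 mm below the handle's centre and 62 mm above the blade's tip; same axes as the handle
- slot_mouth (a point): centre of the mouth of the test slot in the flat white top of the detector's arch, 115 mm above the table; the slot is 10 (x) x 38 (y) mm, 2 mm more than the blade each way, with 3 mm bevelled edges, and goes straight down through a 25 mm thick top into an open tunnel whose floor is 85 mm below the mouth; axes are the detector's
- wand_stand: fixed grey stand of the wand, 50 (x) x 72 (y) x 75 (z) mm on a 66 x 88 mm foot, origin under its centre; a slot 12 x 40 mm, 65 mm deep, holds the blade, tip 10 mm above the table
- test_wand: the whole test wand (see wand_handle); origin at the blade's tip, z up the handle
- probe_thermometer: red pocket thermometer 132 x 47 x 17 mm lying on the table near the front edge, loose bystander; origin under its centre
- marker: white marker pen 131 x 18 x 18 mm lying at the left, loose bystander; origin under its centre
Not all that is in view belongs to the job. There is more than one size of the test_wand; the job needs the smallest. What is meant by the part that bears module_centre is not yellow, and is the larger of those in its own colour.

How it is judged:
By the outcome, as a careful person would: the job done as asked, in the order asked, and still so for the second after the job is handed in, while the arm keeps its last pose, push and grip.
It also fails if it takes over 67 s, if anything falls off the work surface, if the arm or the gripper's body presses on something with over 40 N, if the wrist force passes 120 N, or if a joint passes its speed limit or range.

## Robot

A 6-joint arm with a two-finger parallel gripper is mounted at the origin on a cart in front of the work surface, level with it; the furniture and walls round the work are solid. World frame = base frame: x ahead of the robot, y to its left, z up, the work surface at z = 0. Lengths are in mm, angles in rad, forces in N, time in s.
With the tool pointing down it reaches from about 400 to 925 mm from the base axis. Payload 3.4 kg.
Tool frame: the origin (TCP) lies between the finger pads; the fingertips stand 11 mm ahead of it and the grasp point (between the pads) lies 8 mm behind it; y points along the fingers, z is the direction in which the jaws open and shut, and the axes are right-handed (so a half turn about y gives the same grasp; the last joint's range is limited). The gripper opens to 85 mm and grips with 20 to 120 N. Pads are 22 mm wide; open, the fingers measure 114 mm over their backs; the gripper's body (76 mm by 85 mm) begins 54 mm behind the grasp point. The pads swing forward as they close: fully open they stand 13 mm farther back than shut.
Start: joints at [-1.387, 0.307, 1.506, -0, 1.328, -0.073], TCP at [146.018, -556.157, 242.305] pointing down, gripper open.
Joint ranges: [-3.12, 3.12], [-1.05, 2.28], [0.14, 2.33], [-1.42, 4.57], [0.1, 2.73], [-2.68, 2.68]. Speed limits (rad/s): [2.57, 2.57, 3.14, 3.14, 3.14, 3.14].

## Interface

Orientations are given as a rotation vector (axis times angle).
In Python, from rig import manip gives the robot as it stands. The module is installed in compiled form; this text tells all that it offers.
- The arm moves only by the tool servo_tool, never from a script. Its argument "steps" is text: rows parted by semicolons, each of 5 numbers parted by spaces: the finger opening in mm, from 0 to 85.4, then the shift along the tool's x, y, z in mm, then the turn about the tool's y in rad. In form: fingers tx ty tz roll; .... A call has 1 to 20 rows; each row is the pose to reach, as a shift and turn from the pose commanded when the call began, along the tool's axes at that moment; what a row does not reach only later rows make up. A row lasts 1/8 s, in which the tool goes at most 62.5 mm and 10.7 degrees, less where a joint would pass 70% of its speed; a pose out of reach is approached as far as the arm can. A call with a gripper value outside its range is refused whole. The fingers move at their own pace and stop on an object; the grip force is fixed at half the most. Time passes only in rows, so rows that repeat a pose let the fingers close. It gives the time, the measured TCP pose, the force and the opening at its end, in the units of the state.
- manip.get_state(): the state, without advancing time (a new reading comes with each control period).
- manip.snapshot(name): name is "scene" or "top" or "wrist"; returns a dict with "image" (480x640x3 uint8, red, green, blue), "K" (3x3 intrinsics, pixels), "R" (3x3) and "t" (3): a world point X has camera coordinates R X + t; the wrist camera has in their place "hand_eye" (4x4, takes a point from camera to tool coordinates, whose origin is the TCP and whose axes are the tool frame's). Camera axes: x right, y down, z forward; pixel columns grow to the right and rows downward; lengths in mm; the calibration is good to about 2 mm. A picture is of the moment at which its call begins: read the wrist's pose just before it. There is no depth.
- manip.finish_job(): hands the job in, once; it reports no verdict.
The state is a dict: "time": time; "joint_positions": joint angles; "dq": joint speeds; "joint_efforts": joint torques, N m; "tcp_pos": TCP position; "tcp_rot": TCP orientation; "wrist_force": force on the tool from outside, world axes, zero at the start; "torque": the same for the moment, N m; "opening": finger opening in mm.
Only numpy, scipy, OpenCV 4.12 (cv2) and the standard library are available. Lean on these libraries where they do the work, as an engineer would, in place of code of your own. Each camera call takes 0.05 s, during which the arm holds its last target.

## Working session

There is one attempt and no reset: what is moved stays moved. The work goes in short steps, Python scripts to look and compute and a tool call to move; the robot and the scene stay as the last step left them, time stands still between calls to the robot, and variables do not carry over. Pictures are saved under pics/ and viewed, and the job is handed in when it is done.

Besides the shell and the picture viewer there is one more tool, called after "Emit:" as a command line: name --argument value ..., lists and objects as JSON in quotes. servo_tool: Moves the arm, as the interface text tells. Its arguments: {"type":"object","properties":{"steps":{"type":"string"}},"required":["steps"]}

```bash
mkdir -p pics; python3 - <<'E'
from rig import manip
import cv2,pickle
s=manip.get_state();print(s)
d={}
for n in ("scene","top","wrist"):
    r=manip.snapshot(n);d[n]=r;cv2.imwrite(f"pics/{n}0.png",r["image"][:,:,::-1])
    print(n,{k:v for k,v in r.items() if k!="image"})
pickle.dump((s,d),open("s0.pkl","wb"))
E
```

```text
{'time': 0.0, 'joint_positions': array([-1.38752270e+00,  3.07594373e-01,  1.50766998e+00, -1.19928741e-05,
        1.32838144e+00, -7.34741708e-02]), 'dq': array([-0.00012406, -0.00069017,  0.00087934, -0.0012811 , -0.00115092,
       -0.00128287]), 'joint_efforts': array([ 1.20311786e-03, -4.57542121e+01, -2.51916414e+01,  1.37120896e-04,
        1.35378022e-02, -1.46725256e-05]), 'tcp_pos': array([ 145.87814721, -555.49840856,  241.37004871]), 'tcp_rot': array([-0.26922557,  2.08678372, -2.08247601]), 'wrist_force': array([ 0.0445697 , -0.19059476,  0.45052608]), 'torque': array([-0.019008  , -0.05177547,  0.01397596]), 'opening': 84.93988568571032}
scene {'K': array([[560.69241891,   0.        , 313.5549446 ],
       [  0.        , 560.69241891, 235.98368446],
       [  0.        ,   0.        ,   1.        ]]), 'R': array([[-0.49606846, -0.86813772,  0.01590555],
       [-0.43412378,  0.23211796, -0.8704354 ],
       [ 0.75196584, -0.43870053, -0.49202563]]), 't': array([ 397.5832519 ,  268.19463295, 1139.91089525])}
top {'K': array([[450.37265833,   0.        , 307.49649298],
       [  0.        , 450.37265833, 245.49515299],
       [  0.        ,   0.        ,   1.        ]]), 'R': array([[ 0.01570242, -0.99953908, -0.02598213],
       [-0.98808552, -0.01153309, -0.1534731 ],
       [ 0.15310271,  0.02808246, -0.98781118]]), 't': array([ 187.38962918,  520.11808267, 1322.15874786])}
wrist {'K': array([[387.73132482,   0.        , 319.64887616],
       [  0.        , 387.73132482, 240.95261729],
       [  0.        ,   0.        ,   1.        ]]), 'hand_eye': array([[ 1.97771421e-04,  9.51798863e-01,  3.06722814e-01,
        -7.79750755e+01],
       [-1.48936949e-03, -3.06722200e-01,  9.51797917e-01,
        -1.32551661e+02],
       [ 9.99998871e-01, -6.45062029e-04,  1.35691931e-03,
        -5.24505750e-01],
       [ 0.00000000e+00,  0.00000000e+00,  0.00000000e+00,
         1.00000000e+00]])}
```

View pics/scene0.png

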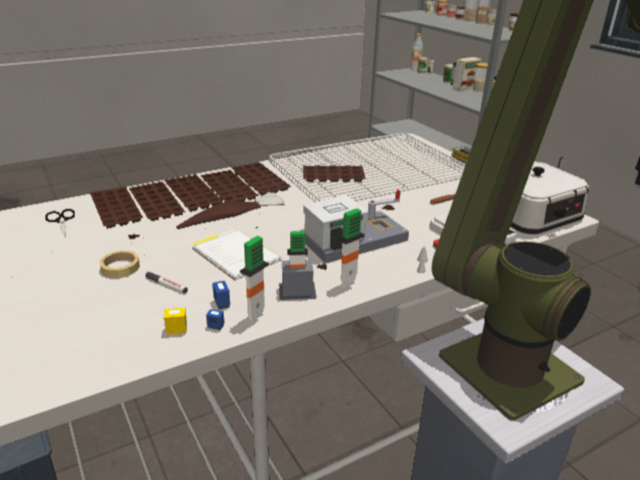

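View pics/top0.png

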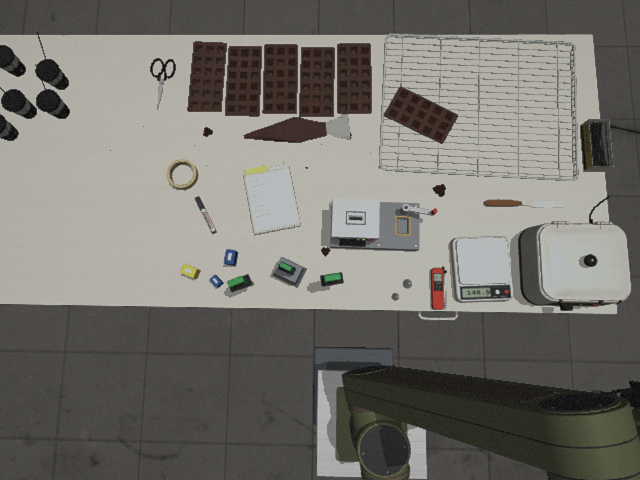

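View pics/wrist0.png

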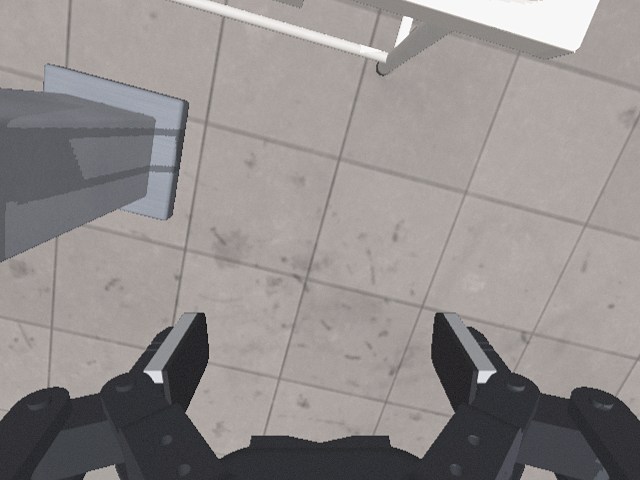

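Candidates so far. Blue blocks: scene (222,293) is larger and (215,319) smaller; yellow at (176,320) is ruled out. Wands: scene (255,275), (297,250) and (350,245); the one in the grey stand looks smallest. I'll enlarge to confirm.

```bash
cat > h.py <<'E'
import numpy as np,cv2,pickle
from scipy.spatial.transform import Rotation as Ro
def ray(c,uv):
    d=np.linalg.inv(c["K"])@np.array([uv[0],uv[1],1.]);return -c["R"].T@c["t"],c["R"].T@d
def onz(c,uv,z):
    o,d=ray(c,uv);return o+d*(z-o[2])/d[2]
def tri(c1,u1,c2,u2):
    o1,d1=ray(c1,u1);o2,d2=ray(c2,u2)
    A=np.c_[d1,-d2];s=np.linalg.lstsq(A,o2-o1,rcond=None)[0]
    p,q=o1+d1*s[0],o2+d2*s[1];return (p+q)/2,np.linalg.norm(p-q)
def wcam(w,st):
    T=np.eye(4);T[:3,:3]=Ro.from_rotvec(st["tcp_rot"]).as_matrix();T[:3,3]=st["tcp_pos"]
    C=np.linalg.inv(T@w["hand_eye"]);return dict(K=w["K"],R=C[:3,:3],t=C[:3,3],image=w["image"])
def proj(c,X):
    p=c["K"]@(c["R"]@np.asarray(X,float)+c["t"]);return p[:2]/p[2]
def crop(im,x,y,w,h,f,name):
    cv2.imwrite(name,cv2.resize(im[y:y+h,x:x+w,::-1],None,fx=f,fy=f,interpolation=cv2.INTER_CUBIC))
E
python3 - <<'E'
from h import *
s,d=pickle.load(open("s0.pkl","rb"))
crop(d["scene"]["image"],150,180,266,160,3,"pics/c1.png")
crop(d["top"]["image"],170,180,266,130,3,"pics/c2.png")
print(Ro.from_rotvec(s["tcp_rot"]).as_matrix())
c=d["top"];print(-c["R"].T@c["t"]);c=d["scene"];print(-c["R"].T@c["t"])
E
```

```text
[[-9.67220236e-01 -3.85630658e-04  2.53938708e-01]
 [-2.53938962e-01  2.01663289e-03 -9.67218143e-01]
 [-1.39112180e-04 -9.99997892e-01 -2.04845478e-03]]
[ 308.55259465  156.17234895 1390.73611492]
[-543.51587237  782.98374001  787.98769775]
```

View pics/c1.png

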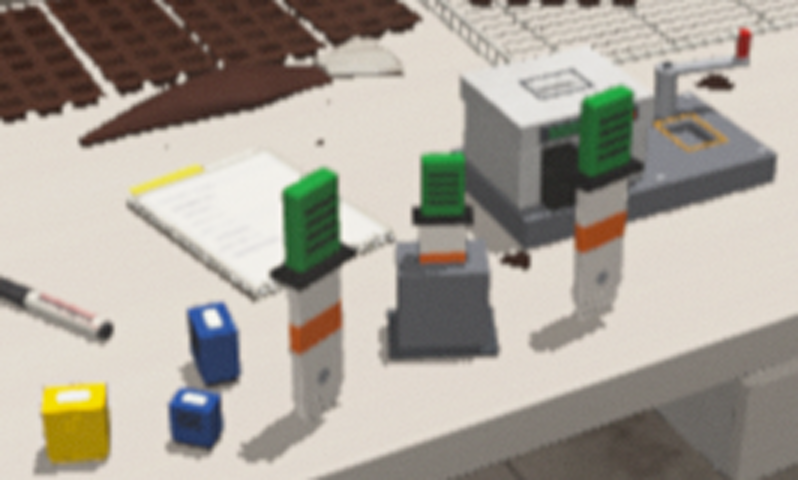

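View pics/c2.png

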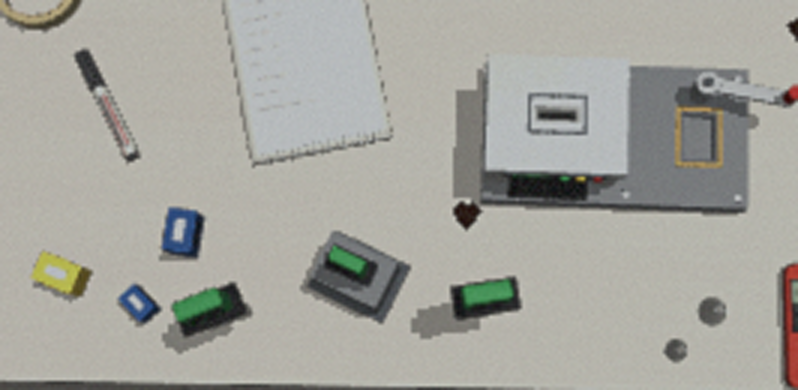

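The crops confirm the choices. The larger blue block is at scene (222,293) / top (231,257). The short wand is in the grey stand at scene (297,250) / top (287,268). The lever is open, pointing right, with its knob at top (434,211). Next I'll measure them.

```bash
python3 - <<'E'
from h import *
s,d=pickle.load(open("s0.pkl","rb"))
hsv={}
for n in("scene","top"):
    c=d[n];H=cv2.cvtColor(c["image"],cv2.COLOR_RGB2HSV)
    for nm,lo,hi in (("blue",(105,120,40),(125,255,255)),("green",(50,120,60),(80,255,255)),("red",(0,170,120),(6,255,255)),("brass",(12,110,120),(24,255,255))):
        m=cv2.inRange(H,lo,hi);N,l,st,ce=cv2.connectedComponentsWithStats(m)
        for i in range(1,N):
            if st[i][4]>=8 and 170<ce[i][0]<450 and 150<ce[i][1]<340:
                pts=np.argwhere(l==i)[:,::-1].astype(np.float32);r=cv2.minAreaRect(pts)
                print(n,nm,ce[i].round(1),st[i][:5],np.round(r[1],1),round(r[2],1), onz(c,ce[i],{"blue":50,"green":155,"red":94,"brass":30}[nm]).round(0))
E
```

```text
scene blue [221.6 295.1] [213 281  16  26 247] [24.3 13.1] 77.9 [448. 441.  50.]
scene blue [215.2 319.4] [207 310  16  18 178] [17. 15.] 90.0 [372. 485.  50.]
scene green [350.7 223. ] [343 209  18  30 339] [29. 17.] 90.0 [437. 109. 155.]
scene green [297.4 240.7] [291 231  14  21 222] [20. 13.] 90.0 [422. 262. 155.]
scene green [251.6 251.8] [245 237  18  33 309] [31.8 16.6] 87.5 [427. 372. 155.]
scene red [397.6 193.4] [397 190   3   8  17] [2. 7.] 0.0 [ 621. -178.   94.]
scene red [436.1 242. ] [434 240   5   5  18] [4. 4.] 90.0 [347. -89.  94.]
scene brass [369.8 221.7] [368 220   5   5  10] [4.9 2.1] 45.0 [611. -78.  30.]
scene brass [175.4 324.8] [164 311  22  24 280] [21.4 21.9] 84.3 [420. 558.  30.]
top blue [230.2 257. ] [224 250  13  15 103] [10.3 13.9] 10.3 [479. 427.  50.]
top blue [215.8 281.2] [210 276  12  11  54] [10.6  7.1] 45.0 [405. 467.  50.]
top green [285.3 266.4] [280 262  12   9  59] [12.1  4.9] 26.6 [441. 252. 155.]
top green [332.  277.3] [324 274  17   8 106] [ 6.4 16.4] 81.9 [413. 123. 155.]
top green [236.1 281.2] [228 277  19  10 103] [ 6.2 17.9] 69.0 [398. 386. 155.]
top red [434.2 210.7] [433 209   3   4   9] [3. 2.] 90.0 [ 617. -177.   94.]
top red [435.5 274.3] [432 269  11  20  60] [19. 10.] 90.0 [ 430. -175.   94.]
top red [437.6 299.1] [433 290  10  19 151] [18.  9.] 90.0 [ 360. -179.   94.]
top brass [398.3 220.2] [395 216  13  14  27] [ 8.4 17. ] 40.2 [601. -83.  30.]
```

```bash
cat > mv.py <<'E'
import sys
from h import *
from rig import manip
# usage mv.py x y z xaxis_heading_deg : shift in tool axes from the measured pose
def go(s,X,head=None):
    R=Ro.from_rotvec(s["tcp_rot"]).as_matrix()
    t=R.T@(np.array(X,float)-s["tcp_pos"])
    h=np.arctan2(R[1,0],R[0,0]); r=0
    if head is not None: r=-((np.radians(head)-h+np.pi)%(2*np.pi)-np.pi)
    return t.round(1),round(r,4),round(np.degrees(h),2)
if __name__=="__main__":
    s=manip.get_state();a=list(map(float,sys.argv[1:]))
    print("pos",s["tcp_pos"].round(2),"t",s["time"],"F",s["wrist_force"].round(1),"open",round(s["opening"],1));print(go(s,a[:3],a[3] if len(a)>3 else None))
    print(Ro.from_rotvec(s["tcp_rot"]).as_matrix().round(4).tolist())
E
python3 mv.py 600 -80 300 180
```

```text
pos [ 145.91 -555.63  241.57] t 0.15 F [-0.1  0.  -0.1] open 85.3
(array([-560. ,  -57.8, -344.8]), np.float64(0.2568), np.float64(-165.29))
[[-0.9672, -0.0003, 0.254], [-0.254, 0.0016, -0.9672], [-0.0001, -1.0, -0.0016]]
```

Emit:
servo_tool --steps "85 -560 -58 -345 0.257;85 -560 -58 -345 0.257;85 -560 -58 -345 0.257;85 -560 -58 -345 0.257;85 -560 -58 -345 0.257;85 -560 -58 -345 0.257;85 -560 -58 -345 0.257;85 -560 -58 -345 0.257;85 -560 -58 -345 0.257;85 -560 -58 -345 0.257;85 -560 -58 -345 0.257;85 -560 -58 -345 0.257;85 -560 -58 -345 0.257"

```text
time: 1.78
tcp_pos: [599.3, -80.4, 299.7]
tcp_rot: [0.002, -2.22, 2.221]
wrist_force: [-0.4, 0.1, 0.2]
opening: 84.7
```

```bash
cat > snap.py <<'E'
import sys
from h import *
from rig import manip
n=sys.argv[1]
s=manip.get_state();w=manip.snapshot("wrist");c=wcam(w,s);pickle.dump((s,c),open(n+".pkl","wb"))
cv2.imwrite("pics/"+n+".png",c["image"][:,:,::-1]);print(s["time"],s["tcp_pos"])
E
python3 snap.py w1; python3 mv.py 478 428 230
```

```text
1.775 [599.27716163 -80.44366692 299.67241267]
pos [599.03 -80.89 299.83] t 1.825 F [-0.1 -0.  -0.4] open 85.1
(array([ 121.3,   69.9, -508.8]), 0, np.float64(179.95))
[[-1.0, -0.0016, -0.0008], [0.0008, -0.0003, -1.0], [0.0016, -1.0, 0.0003]]
```

View pics/w1.png

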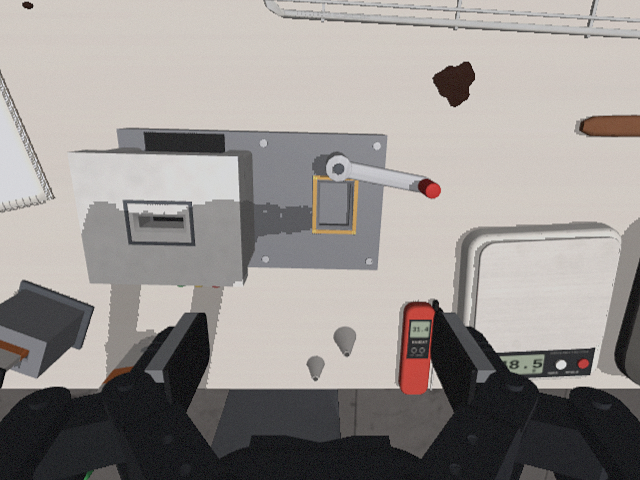

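```bash
python3 - <<'E'
from h import *
s,c=pickle.load(open("w1.pkl","rb"))
im=c["image"];H=cv2.cvtColor(im,cv2.COLOR_RGB2HSV)
def rect(m,z,n,box):
    x,y,w,h=box;mm=np.zeros_like(m);mm[y:y+h,x:x+w]=m[y:y+h,x:x+w]
    pts=np.argwhere(mm)[:,::-1].astype(np.float32)
    P=np.array([onz(c,p,z)[:2] for p in pts],np.float32);r=cv2.minAreaRect(P)
    print(n,len(pts),np.round(r[0],1),np.round(r[1],1),round(r[2],2));return r
rect(cv2.inRange(H,(12,110,100),(28,255,255)),30,"brass",(300,165,70,80))
rect(cv2.inRange(H,(0,170,90),(8,255,255)),108,"knobtop",(410,165,40,40))
g=cv2.cvtColor(im,cv2.COLOR_RGB2GRAY)
crop(im,60,120,390,170,2,"pics/w1c.png")
E
```

```text
brass 527 [586.9 -96.4] [46.9 61.2] 88.37
knobtop 178 [ 617.4 -175.3] [12.2 11.8] 5.42
```

View pics/w1c.png

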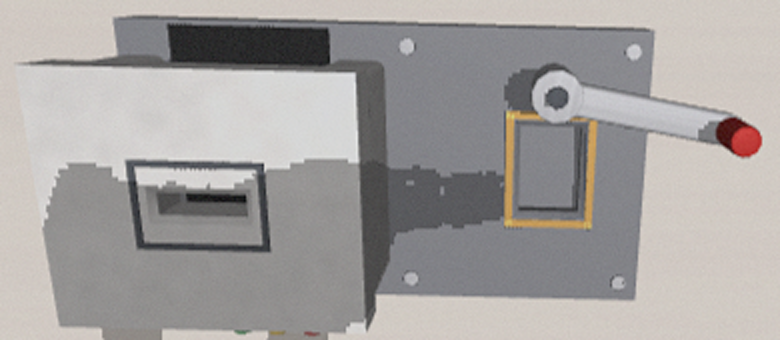

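```bash
python3 - <<'E'
from h import *
s,c=pickle.load(open("w1.pkl","rb"))
q=lambda x,y:(60+x/2,120+y/2)
for n,p,z in (("TR",(653,30),30),("BR",(634,298),30),("TL",(117,17),30),("boss",(556,97),80),("boss",(556,97),84),("boss",(556,97),76),
 ("sTL",(128,160),115),("sTR",(264,163),115),("sBR",(269,249),115),("sBL",(137,247),115),
 ("fTL",(508,115),30),("fTR",(597,119),30),("fBR",(591,227),30),("fBL",(506,224),30)):
    print(n,z,onz(c,q(*p),z).round(1))
E
```

```text
TR 30 [ 658.7 -147.7   30. ]
BR 30 [ 514.2 -144.8   30. ]
TL 30 [665.  119.5  30. ]
boss 80 [631.9 -97.2  80. ]
boss 84 [632.4 -97.   84. ]
boss 76 [631.4 -97.4  76. ]
sTL 115 [610.5  81.9 115. ]
sTR 115 [609.2  25.6 115. ]
sBR 115 [571.5  27.2 115. ]
sBL 115 [572.5  83.9 115. ]
fTL 30 [616.2 -74.9  30. ]
fTR 30 [ 614.1 -121.    30. ]
fBR 30 [ 555.6 -119.6   30. ]
fBL 30 [557.3 -73.6  30. ]
```

Emit:
servo_tool --steps "85 80 0 -300 0;85 80 0 -300 0;85 80 0 -300 0;85 80 0 -300 0;85 80 70 -509 0;85 80 70 -509 0;85 80 70 -509 0;85 80 70 -509 0;85 80 70 -509 0;85 80 70 -509 0"

```text
time: 3.08
tcp_pos: [519.8, 428.7, 229.3]
tcp_rot: [0.002, -2.219, 2.223]
wrist_force: [-0.7, -0.2, 0.1]
opening: 85.1
```

```bash
python3 snap.py w2
```

```text
3.075 [519.81055636 428.74158991 229.30457052]
```

View pics/w2.png

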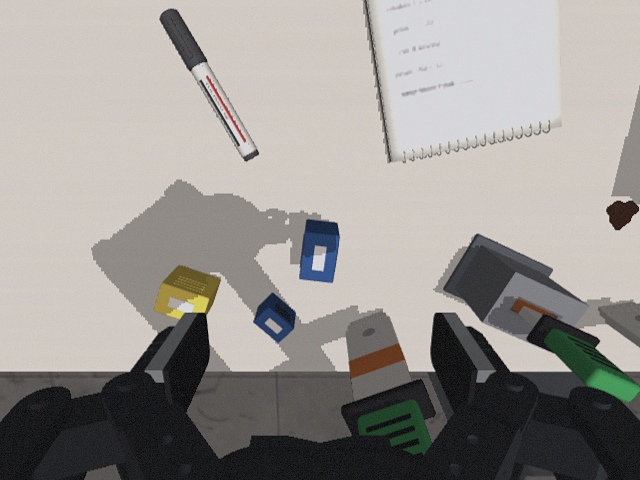

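```bash
python3 - <<'E'
from h import *
s,c=pickle.load(open("w2.pkl","rb"))
crop(c["image"],240,200,200,150,4,"pics/w2c.png")
H=cv2.cvtColor(c["image"],cv2.COLOR_RGB2HSV)
m=cv2.inRange(H,(105,100,20),(125,255,255));m[:, :285]=0;m[:,350:]=0;m[310:]=0
print([int(np.median(H[a])) if 0 else 0 for a in []])
p=np.argwhere(m);print(p.min(0),p.max(0))
E
```

```text
[]
[220 285] [309 339]
```

View pics/w2c.png

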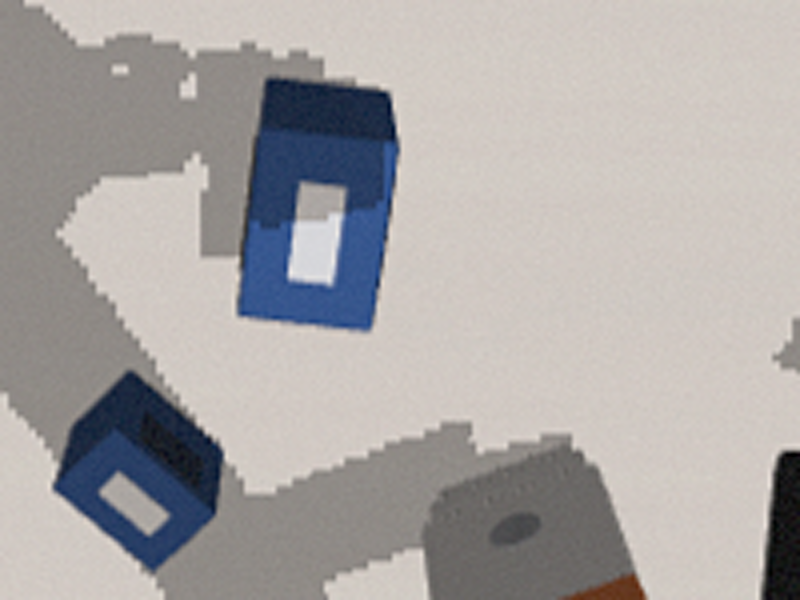

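Top face corners of the module in the crop are about (259,130), (386,141), (372,330) and (238,316).

```bash
python3 - <<'E'
from h import *
s,c=pickle.load(open("w2.pkl","rb"));_,d=pickle.load(open("s0.pkl","rb"))
C=[onz(c,(240+x/4,200+y/4),50) for x,y in ((259,130),(386,141),(372,330),(238,316))]
C=np.array(C);print(C.round(1),C.mean(0).round(1))
for i in range(4):
    e=C[(i+1)%4]-C[i];print(np.linalg.norm(e).round(1),np.degrees(np.arctan2(e[1],e[0])).round(1))
W=[onz(c,(240+x/4,200+y/4),z)for (x,y,z) in ((510,470,0),(318,234,50))];print(np.round(W,1))
# wands: triangulate handle centres
for n,a,b in (("w_stand",(297.4,240.7),(285.3,266.4)),("wR",(350.7,223),(332,277.3)),("wL",(251.6,251.8),(236.1,281.2))):
    print(n,tri(d["scene"],a,d["top"],b))
E
python3 mv.py 470 428 110
```

```text
[[504.5 440.9  50. ]
 [502.1 414.2  50. ]
 [458.8 416.7  50. ]
 [462.2 445.9  50. ]] [481.9 429.4  50. ]
26.8 -95.2
43.3 176.7
29.5 83.5
42.6 -6.8
[[396.6 378.    0. ]
 [481.2 428.5  50. ]]
w_stand (array([441.82549786, 251.94017609, 142.59990564]), np.float64(1.6823294524858186))
wR (array([412.00584579, 124.12847927, 170.49656479]), np.float64(2.552171104156058))
wL (array([397.35166504, 383.84712591, 173.7088777 ]), np.float64(1.8646158784761089))
pos [520.22 427.53 229.98] t 3.125 F [-0.4  0.9  0.1] open 85.1
(array([ 50.1, 120. ,  -0.7]), 0, np.float64(179.98))
[[-1.0, -0.0006, -0.0003], [0.0003, -0.0018, -1.0], [0.0006, -1.0, 0.0018]]
```

Emit:
servo_tool --steps "85 38.5 60 -1 0.094;85 38.5 100 -1 0.094;85 38.5 150 -1 0.094;85 38.5 185 -1 0.094;85 38.5 198 -1 0.094;85 38.5 198 -1 0.094;29 38.5 198 -1 0.094;29 38.5 198 -1 0.094;20 38.5 198 -1 0.094;20 38.5 198 -1 0.094;20 38.5 198 -1 0.094;20 38.5 198 -1 0.094"

```text
time: 4.62
tcp_pos: [482.2, 430.3, 33.6]
tcp_rot: [-0.104, -2.175, 2.173]
wrist_force: [-0.2, -1.2, 5.3]
opening: 29.5
```

```bash
python3 snap.py w3;  python3 mv.py 585 -96 180 178.7
```

```text
4.625 [482.24431294 430.34142949  33.5931322 ]
pos [482.28 430.31  33.6 ] t 4.675 F [-0.1 -2.1  6.6] open 29.0
(array([-151.9, -146.8,  514.2]), np.float64(-0.0712), np.float64(174.62))
[[-0.9956, 0.0018, -0.0938], [0.0938, 0.0012, -0.9956], [-0.0016, -1.0, -0.0013]]
```

View pics/w3.png

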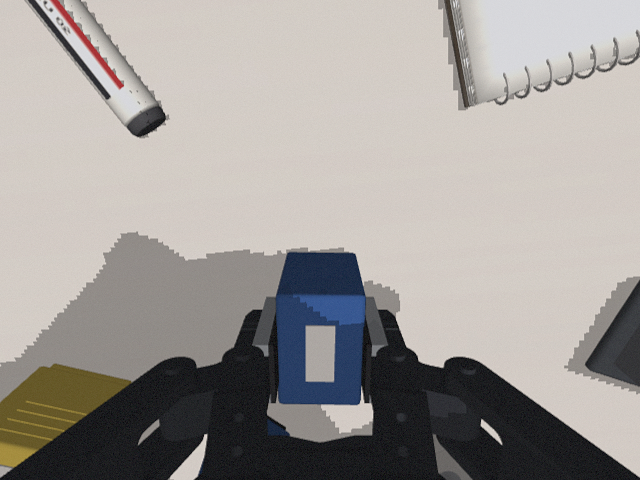

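```bash
cat > modoff.py <<'E'
import sys
from h import *
s,c=pickle.load(open(sys.argv[1]+".pkl","rb"));z=float(sys.argv[2])
H=cv2.cvtColor(c["image"],cv2.COLOR_RGB2HSV)
P=np.array(eval(sys.argv[3]),float)
W=np.array([onz(c,p,z) for p in P]);R=Ro.from_rotvec(s["tcp_rot"]).as_matrix()
T=(W-s["tcp_pos"])@R;print(W.round(1));print("mean",W.mean(0).round(1),"tool",T.mean(0).round(1))
for i in range(4):
    e=W[(i+1)%4]-W[i];print(np.linalg.norm(e).round(1),np.degrees(np.arctan2(e[1],e[0])).round(1))
E
python3 modoff.py w3 50 "[(276,296),(365,296),(361,404),(278,403)]"; python3 - <<'E'
from h import *
s,c=pickle.load(open("w3.pkl","rb"));crop(c["image"],240,230,160,200,3,"pics/w3c.png")
E
```

```text
[[504.9 442.8  50. ]
 [502.1 413.6  50. ]
 [459.1 417.5  50. ]
 [462.4 447.5  50. ]]
mean [482.1 430.4  50. ] tool [  0.1 -16.4  -0. ]
29.4 -95.4
43.2 174.7
30.2 83.8
42.8 -6.4
```

View pics/w3c.png

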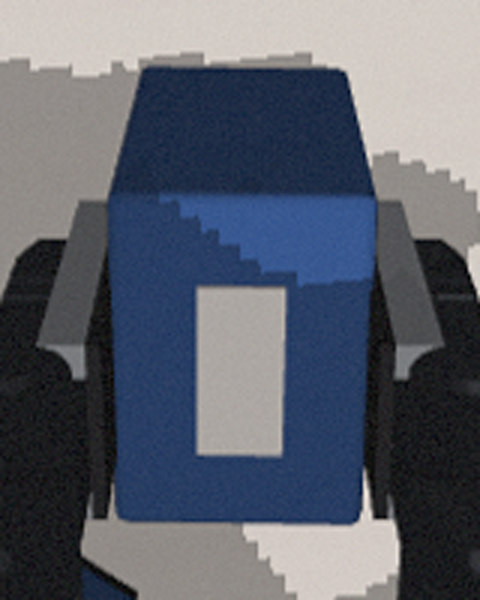

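Emit:
servo_tool --steps "20 0 -60 0 0;20 0 -120 0 0;20 0 -166 0 0;20 -152 -166 514 -0.071;20 -152 -166 514 -0.071;20 -152 -166 514 -0.071;20 -152 -166 514 -0.071;20 -152 -166 514 -0.071;20 -152 -166 514 -0.071;20 -152 -166 514 -0.071;20 -152 -166 514 -0.071;20 -152 -166 514 -0.071;20 -152 -166 514 -0.071;20 -152 -166 514 -0.071"

```text
time: 6.42
tcp_pos: [583.9, -95.7, 197.8]
tcp_rot: [-0.025, -2.21, 2.208]
wrist_force: [-0.3, 0.9, -1.6]
opening: 29.1
```

```bash
python3 snap.py w4;  python3 mv.py 587 -96.4 100 178.7
```

```text
6.425 [583.90714855 -95.71981779 197.81411426]
pos [583.94 -95.18 197.94] t 6.475 F [-1.2  0.2 -1.7] open 29.1
(array([-3.2, 97.9,  1.2]), np.float64(0.0001), np.float64(178.7))
[[-0.9997, -0.0012, -0.0226], [0.0226, 0.0009, -0.9997], [0.0013, -1.0, -0.0009]]
```

View pics/w4.png

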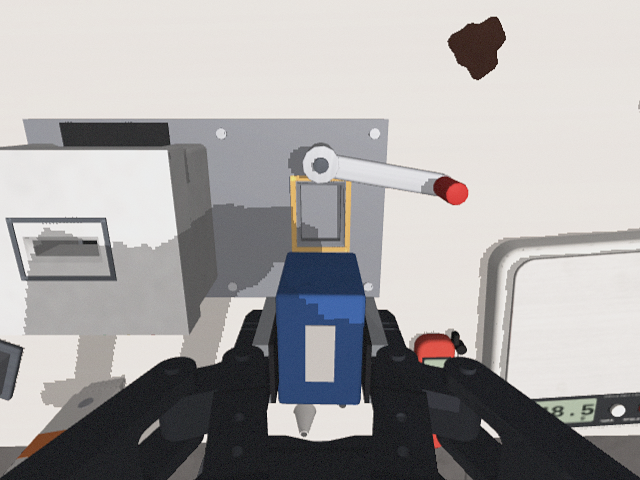

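```bash
python3 - <<'E'
from h import *
s,c=pickle.load(open("w4.pkl","rb"))
im=c["image"];H=cv2.cvtColor(im,cv2.COLOR_RGB2HSV)
m=cv2.inRange(H,(12,100,90),(30,255,255));p=np.argwhere(m[160:262,270:370])[:,::-1].astype(np.float32)+[270,160]
P=np.array([onz(c,q,30)[:2] for q in p],np.float32);r=cv2.minAreaRect(P);print(r,len(p))
k=cv2.inRange(H,(0,170,90),(8,255,255));p=np.argwhere(k[170:215,430:480])[:,::-1]+[430,170]
print(np.mean([onz(c,q,108) for q in p],0))
for q in ((321,164),): print(onz(c,q,80))
crop(im,0,100,400,200,2,"pics/w4c.png")
E
```

```text
((586.8525390625, -96.1840591430664), (47.04435348510742, 61.37142562866211), 88.61400604248047) 1023
[ 618.35221872 -174.6740096   108.        ]
[632.53955369 -97.63136579  80.        ]
```

View pics/w4c.png

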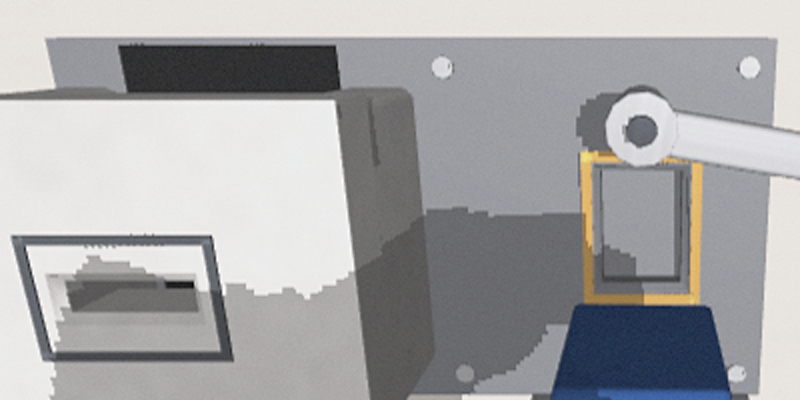

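Emit:
servo_tool --steps "20 -3 50 1.2 0;20 -3 90 1.2 0;20 -3 115 1.2 0;20 -3 126 1.2 0;20 -3 126 1.2 0;20 -3 126 1.2 0"

```text
time: 7.22
tcp_pos: [588.6, -97.3, 73.6]
tcp_rot: [-0.028, -2.211, 2.212]
wrist_force: [0.4, 0.2, -1.3]
opening: 28.8
```

```bash
python3 snap.py w5;  python3 mv.py 587 -96.3 52 178.65
```

```text
7.225 [588.63361621 -97.28153827  73.5509442 ]
pos [588.67 -97.45  73.7 ] t 7.275 F [ 0.2  0.7 -1.3] open 28.9
(array([ 1.7, 21.7, -1.1]), np.float64(0.0008), np.float64(178.7))
[[-0.9997, 0.0026, -0.0228], [0.0228, -0.0006, -0.9997], [-0.0026, -1.0, 0.0005]]
```

View pics/w5.png

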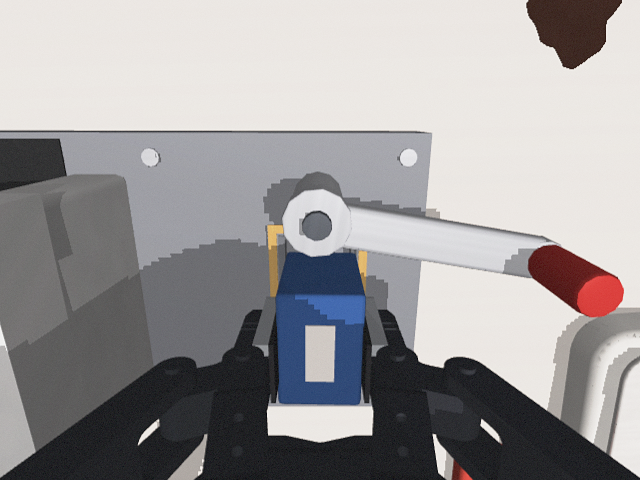

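Emit:
servo_tool --steps "20 1.6 0 -1.1 0;20 1.6 3 -1.1 0;20 1.6 6 -1.1 0"

```text
time: 7.65
tcp_pos: [586.0, -96.5, 66.4]
tcp_rot: [-0.026, -2.21, 2.21]
wrist_force: [-0.1, -0.4, -1.9]
opening: 28.8
```

```bash
python3 mv.py 587 -96.3 52 178.65; python3 - <<'E'
from h import *
s,c=pickle.load(open("w5.pkl","rb"))
crop(c["image"],240,160,200,260,3,"pics/w5c.png")
E
```

```text
pos [586.03 -96.46  66.4 ] t 7.65 F [-0.1 -0.4 -1.9] open 28.8
(array([-1. , 14.4, -0.2]), np.float64(0.0002), np.float64(178.66))
[[-0.9997, 0.0004, -0.0234], [0.0234, -0.0001, -0.9997], [-0.0004, -1.0, 0.0001]]
```

View pics/w5c.png

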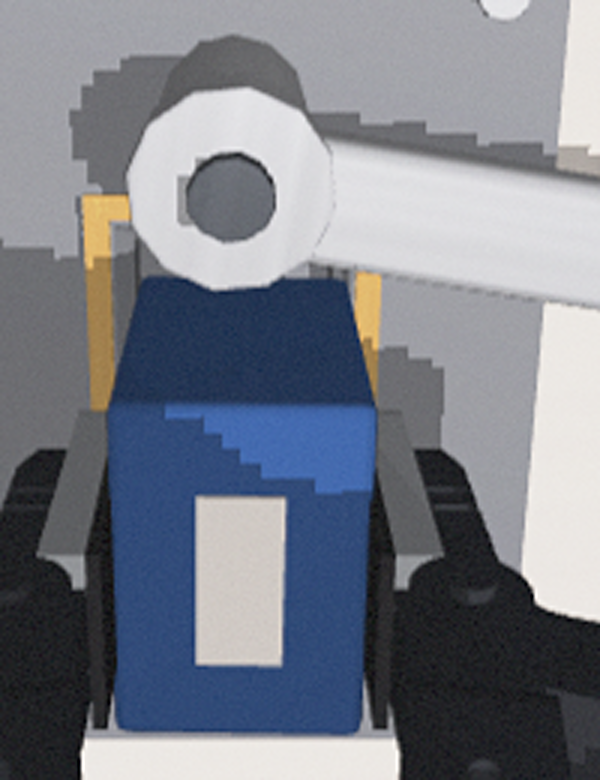

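Emit:
servo_tool --steps "20 -0.6 2 0 0;20 -0.6 4 0 0;20 -0.6 6 0 0;20 -0.6 6 0 0"

```text
time: 8.15
tcp_pos: [586.4, -96.3, 60.0]
tcp_rot: [-0.025, -2.21, 2.209]
wrist_force: [-0.3, -1.1, -1.9]
opening: 29.2
```

```bash
python3 mv.py 587 -96.3 52 178.65
```

```text
pos [586.45 -96.34  60.04] t 8.15 F [-0.3 -1.1 -1.9] open 29.2
(array([-0.6,  8. , -0.1]), np.float64(0.0003), np.float64(178.67))
[[-0.9997, -0.0005, -0.0232], [0.0232, 0.0001, -0.9997], [0.0005, -1.0, -0.0001]]
```

Emit:
servo_tool --steps "20 -0.3 2 0 0;20 -0.3 4 0 0;20 -0.3 6 0 0;20 -0.3 7 0 0;20 -0.3 7 0 0"

```text
time: 8.78
tcp_pos: [586.8, -96.4, 53.2]
tcp_rot: [-0.025, -2.21, 2.21]
wrist_force: [-0.4, 0.2, -1.4]
opening: 29.2
```

```bash
python3 mv.py 587 -96.3 52 178.65
```

```text
pos [586.84 -96.36  53.18] t 8.775 F [-0.4  0.2 -1.4] open 29.2
(array([-0.2,  1.2, -0.1]), np.float64(0.0004), np.float64(178.67))
[[-0.9997, -0.0002, -0.0232], [0.0232, 0.0, -0.9997], [0.0002, -1.0, -0.0]]
```

Going in freely. I'll push on until the floor pushes back.

Emit:
servo_tool --steps "20 -0.1 1 0 0;20 -0.1 2 0 0;20 -0.1 2.5 0 0;20 -0.1 2.5 0 0"

```text
time: 9.28
tcp_pos: [587.1, -96.5, 51.6]
tcp_rot: [-0.026, -2.21, 2.21]
wrist_force: [-0.7, 0.1, 5.6]
opening: 29.1
```

Emit:
servo_tool --steps "20 0 1 0 0;20 0 2 0 0;20 0 2 0 0"

```text
time: 9.65
tcp_pos: [587.1, -96.4, 51.5]
tcp_rot: [-0.027, -2.21, 2.211]
wrist_force: [-5.6, 0.5, 18.0]
opening: 29.0
```

Emit:
servo_tool --steps "29 0 -3 0 0;60 0 -3 0 0;60 0 -3 0 0;60 0 -3 0 0;60 0 -40 0 0;60 0 -90 0 0;60 0 -120 0 0;60 0 -120 0 0"

```text
time: 10.65
tcp_pos: [589.1, -96.9, 171.6]
tcp_rot: [-0.032, -2.211, 2.214]
wrist_force: [-0.2, 0.4, -0.3]
opening: 60.1
```

```bash
python3 snap.py w6;  python3 mv.py 587 -96.3 150 178.65
```

```text
10.65 [589.09238567 -96.86194962 171.61203315]
pos [587.68 -96.54 169.72] t 10.7 F [-0.1  0.3 -2.3] open 60.1
(array([ 0.7, 19.7, -0.2]), np.float64(0.0004), np.float64(178.67))
[[-0.9997, 0.0024, -0.0232], [0.0232, -0.0006, -0.9997], [-0.0024, -1.0, 0.0005]]
```

View pics/w6.png

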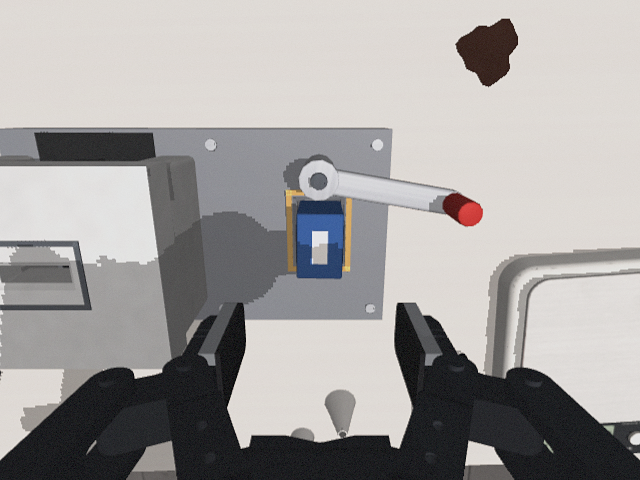

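The module is standing square inside the brass frame around (320,240). Next: close the fingers and push the knob from behind.

Emit:
servo_tool --steps "0 -61 0 80 0;0 -61 0 80 0;0 -61 40 80 0;0 -61 72 80 0;0 -61 72 80 0;0 -49 72 78.5 0;0 -42 72 76.5 0;0 -35 72 75 0;0 -29 72 72 0;0 -23 72 69 0;0 -17 72 65 0;0 -11 72 61.5 0;0 -6 72 56.5 0;0 -1.5 72 51.5 0;0 -1.5 72 51.5 0"

```text
time: 12.58
tcp_pos: [586.3, -147.2, 96.5]
tcp_rot: [-0.023, -2.21, 2.209]
wrist_force: [-0.3, -0.4, 0.5]
opening: 0.2
```

```bash
python3 snap.py w7;  python3 mv.py 595 -155 97 178.65
```

```text
12.575 [ 586.30726383 -147.18852734   96.54918998]
pos [ 586.41 -147.45   96.48] t 12.625 F [-0.3 -0.3 -0.7] open -0.0
(array([-8.8, -0.5,  7.3]), np.float64(0.0007), np.float64(178.69))
[[-0.9997, -0.0017, -0.0228], [0.0228, 0.0005, -0.9997], [0.0018, -1.0, -0.0004]]
```

View pics/w7.png

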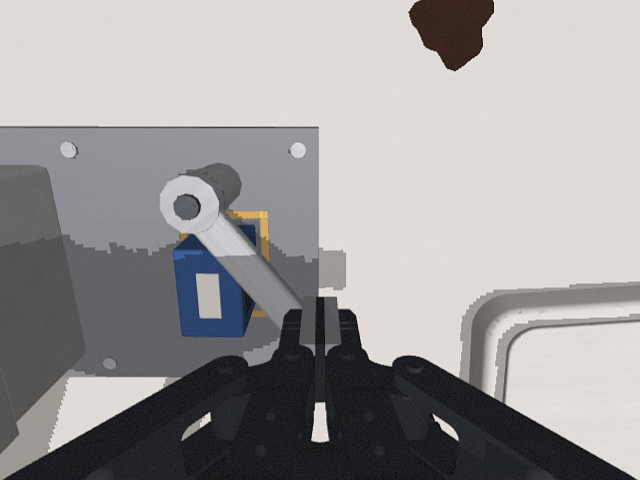

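Emit:
servo_tool --steps "0 -9 0 5 0;0 -9 0 42 0;0 19 0 42 0;0 19 0 42 0;0 18 0 25 0;0 21 0 18 0;0 24 0 10 0;0 27 0 4 0;0 29.5 0 -2 0;0 32 0 -9 0;0 34 0 -17 0;0 35 0 -23 0;0 35 0 -28 0;0 35 0 -31 0;0 35 0 -33 0;0 35 0 -33 0"

```text
time: 14.62
tcp_pos: [553.3, -115.7, 96.9]
tcp_rot: [-0.025, -2.207, 2.213]
wrist_force: [-2.6, -6.4, 0.1]
opening: 0.3
```

```bash
python3 snap.py w8;  python3 mv.py 552 -160 97 178.65
```

```text
14.625 [ 553.28792742 -115.65727933   96.91186263]
pos [ 553.32 -115.65   96.92] t 14.675 F [-2.3 -6.5 -0.5] open -0.3
(array([ 0.3,  0. , 44.4]), np.float64(0.0009), np.float64(178.7))
[[-0.9997, 0.0003, -0.0226], [0.0226, -0.0027, -0.9997], [-0.0004, -1.0, 0.0027]]
```

View pics/w8.png

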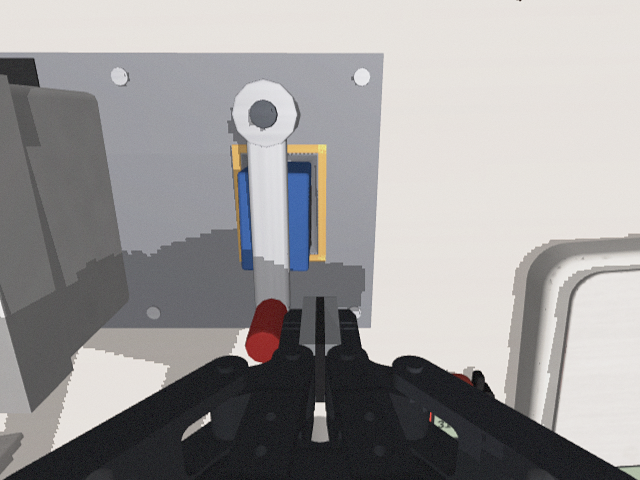

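Emit:
servo_tool --steps "0 0 0 -1.5 0;0 0 0 -3 0;0 0 0 -3 0;0 0 0 25 0;0 0 -20 25 0;0 0 -80 25 0;0 0 -140 25 0;60 10 -170 0 0;85 61 -170 -355 0;85 61 -170 -355 0;85 61 -170 -355 0;85 61 -170 -355 0;85 61 -170 -355 0;85 61 -170 -355 0;85 61 -170 -355 0;85 61 -170 -355 0"

```text
time: 16.68
tcp_pos: [500.3, 242.2, 266.7]
tcp_rot: [-0.025, -2.21, 2.21]
wrist_force: [0.0, 0.2, 0.5]
opening: 85.0
```

```bash
python3 snap.py w9;  python3 mv.py 500 240 260 178.65
```

```text
16.675 [500.26163313 242.22412589 266.6904449 ]
pos [500.4  241.57 266.73] t 16.725 F [-0.  -0.6  0.1] open 84.7
(array([0.4, 6.7, 1.6]), np.float64(-0.0001), np.float64(178.65))
[[-0.9997, -0.0001, -0.0236], [0.0236, -0.0004, -0.9997], [0.0001, -1.0, 0.0004]]
```

View pics/w9.png

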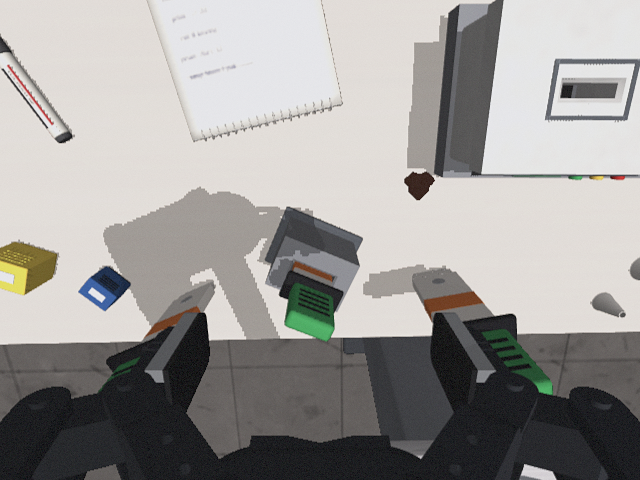

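```bash
python3 - <<'E'
from h import *
s,c=pickle.load(open("w9.pkl","rb"))
crop(c["image"],250,195,130,150,5,"pics/w9a.png");crop(c["image"],530,40,110,100,6,"pics/w9b.png")
E
```

```text
(no output)
```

View pics/w9a.png

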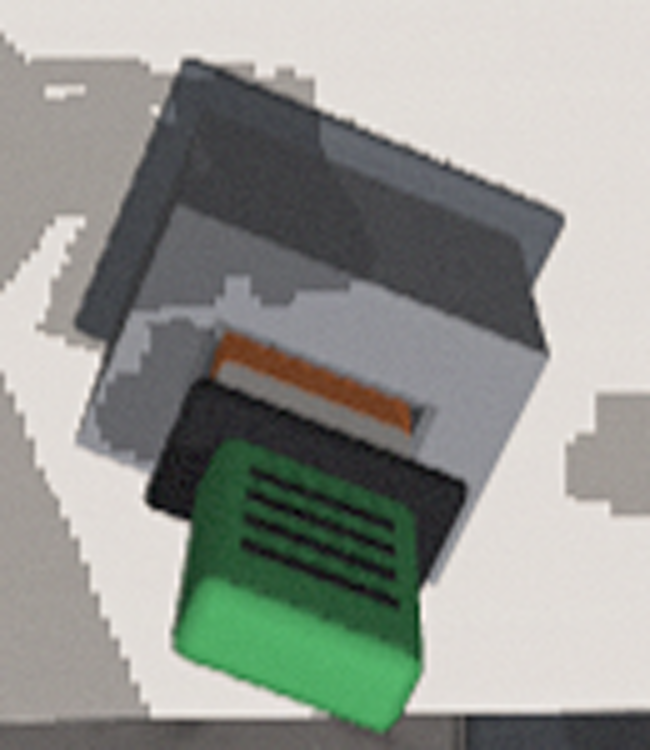

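View pics/w9b.png

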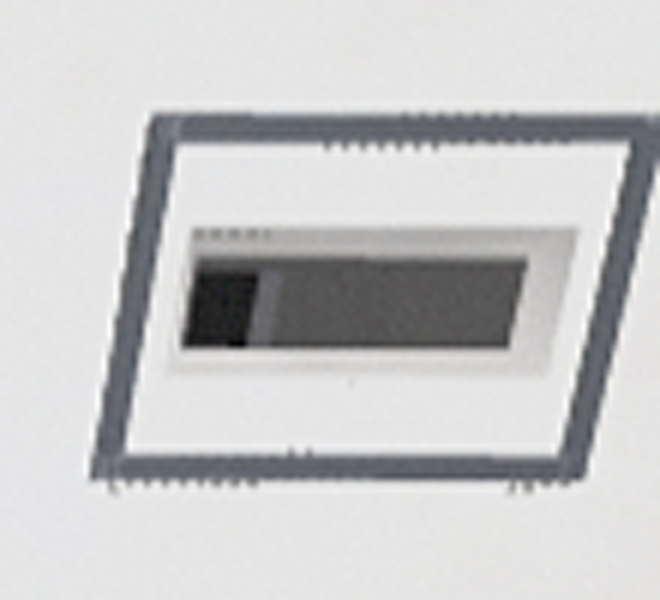

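```bash
python3 - <<'E'
from h import *
s,c=pickle.load(open("w9.pkl","rb"))
def q(n,P,z,o,f):
    W=np.array([onz(c,(o[0]+x/f,o[1]+y/f),z) for x,y in P]);print(n,W[:,:2].round(1).tolist(),"ctr",W.mean(0).round(1))
    for i in range(4):
        e=W[(i+1)%4]-W[i];print("  ",np.linalg.norm(e).round(1),np.degrees(np.arctan2(e[1],e[0])).round(1))
q("handle",((205,577),(421,657),(385,732),(175,650)),166,(250,195),5)
q("collar",((205,378),(467,487),(435,590),(148,498)),116,(250,195),5)
q("stand",((180,205),(550,352),(437,588),(80,440)),75,(250,195),5)
q("slotbevel",((190,228),(580,228),(550,375),(167,375)),115,(530,40),6)
q("outline outer",((150,115),(660,115),(582,478),(92,478)),115,(530,40),6)
E
```

```text
handle [[454.6, 262.5], [441.8, 233.6], [430.2, 238.7], [443.6, 267.0]] ctr [442.6 250.5 166. ]
   31.5 -114.0
   12.6 156.3
   31.3 64.6
   11.9 -22.7
collar [[463.0, 265.5], [443.2, 224.4], [424.9, 229.7], [442.5, 275.6]] ctr [443.4 248.8 116. ]
   45.7 -115.7
   19.1 163.9
   49.2 69.0
   22.9 -26.2
stand [[479.0, 272.0], [449.9, 207.0], [403.1, 227.7], [434.7, 292.4]] ctr [441.7 249.7  75. ]
   71.2 -114.1
   51.2 156.2
   72.0 64.0
   48.8 -24.7
slotbevel [[599.0, 75.5], [598.0, 31.3], [582.4, 31.3], [583.4, 75.5]] ctr [590.7  53.4 115. ]
   44.2 -91.3
   15.7 180.0
   44.2 88.7
   15.7 -0.0
outline outer [[610.9, 81.9], [609.6, 24.9], [570.9, 25.1], [572.2, 82.4]] ctr [590.9  53.6 115. ]
   57.0 -91.3
   38.7 179.7
   57.3 88.7
   38.7 -0.7
```

Pixels: handle top about (309,326), slot mouth about (592,90). The handle is at (442,250) with yaw -24°, agreeing with the stand's own outline. Next I'll turn above it and check before lowering.

Emit:
servo_tool --steps "85 58 0 -7 -0.18;85 58 0 -7 -0.36;85 58 0 -7 -0.54;85 58 0 -7 -0.72;85 58 0 -7 -0.9;85 58 10 -7 -1.08;85 58 20 -7 -1.1755;85 58 30 -7 -1.1755;85 58 30 -7 -1.1755;85 58 30 -7 -1.1755"

```text
time: 17.98
tcp_pos: [442.8, 250.2, 237.0]
tcp_rot: [-0.98, 1.511, -1.512]
wrist_force: [1.0, 0.9, -0.4]
opening: 85.3
```

```bash
python3 snap.py w10;  python3 mv.py 442.3 250.3 138 -114
```

```text
17.975 [442.82315981 250.24991889 237.01966856]
pos [442.92 250.45 237.19] t 18.025 F [-0.1  0.1  0.9] open 85.2
(array([ 0.4, 99.2, -0.6]), np.float64(-0.0007), np.float64(-114.04))
[[-0.4074, 0.0007, 0.9132], [-0.9132, 0.0003, -0.4074], [-0.0006, -1.0, 0.0005]]
```

View pics/w10.png

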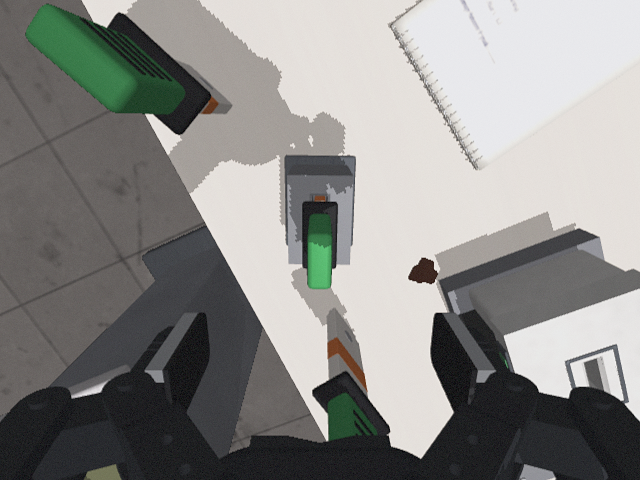

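Emit:
servo_tool --steps "85 0.4 50 -0.4 0;85 0.4 85 -0.4 0;85 0.4 99 -0.4 0;85 0.4 99 -0.4 0;40 0.4 99 -0.4 0;14 0.4 99 -0.4 0;5 0.4 99 -0.4 0;5 0.4 99 -0.4 0;5 0.4 99 -0.4 0;5 0.4 99 -0.4 0"

```text
time: 19.27
tcp_pos: [442.4, 250.5, 138.4]
tcp_rot: [-0.98, 1.51, -1.51]
wrist_force: [-0.5, -0.2, 5.2]
opening: 13.0
```

```bash
python3 snap.py w11;  python3 mv.py 442.3 250.3 138 -114
```

```text
19.275 [442.35831736 250.50360828 138.39237938]
pos [442.35 250.47 138.39] t 19.325 F [-0.2 -1.3  6.3] open 13.5
(array([0.2, 0.4, 0. ]), np.float64(0.0004), np.float64(-113.98))
[[-0.4064, 0.0009, 0.9137], [-0.9137, 0.0004, -0.4064], [-0.0007, -1.0, 0.0007]]
```

View pics/w11.png

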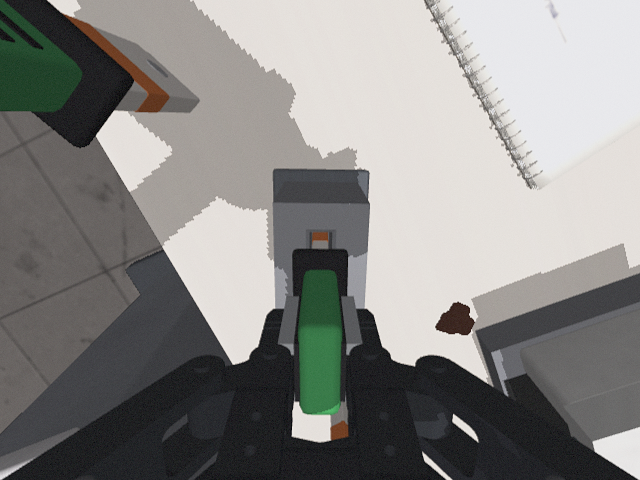

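```bash
python3 - <<'E'
from h import *
s,c=pickle.load(open("w11.pkl","rb"))
crop(c["image"],260,215,120,200,4,"pics/w11a.png")
R=Ro.from_rotvec(s["tcp_rot"]).as_matrix()
# predicted pixels of the handle's top/bottom edges if tool-x offset were 0
for z in (116,166):
    for x in (-17,17):
        X=s["tcp_pos"]+R@np.array([x,0,0]);X[2]=z;print(z,x,proj(c,X).round(1))
X=s["tcp_pos"]+R@np.array([-24,0,0]);X[2]=116;print("collar far",proj(c,X))
X=s["tcp_pos"]+R@np.array([-20,0,0]);X[2]=75;print("slot end far",proj(c,X))
E
```

```text
116 -17 [321.1 266.4]
116 17 [321.1 335.9]
166 -17 [322.  326.7]
166 17 [321.8 416.9]
collar far [321.14961711 251.02850266]
slot end far [320.74628112 232.39806235]
```

View pics/w11a.png

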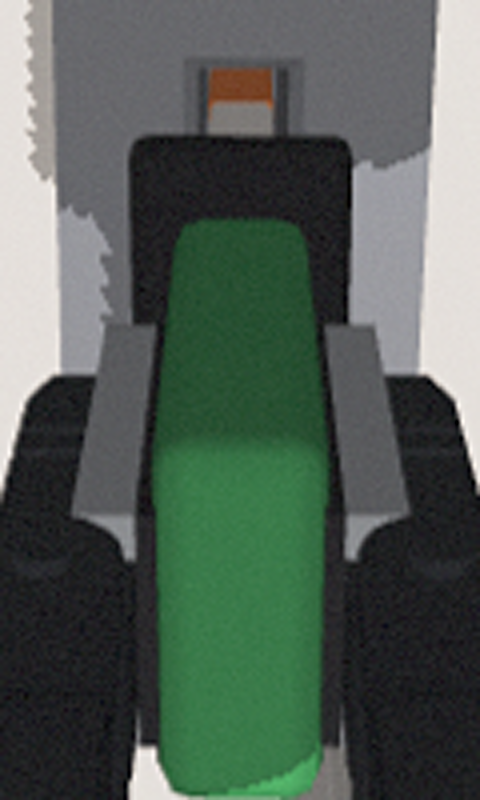

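Emit:
servo_tool --steps "5 0 -10 0 0;5 0 -25 0 0;5 0 -45 0 0;5 0 -70 0 0;5 0 -95 0 0;5 0 -120 0 0;5 0 -140 0 0;5 0 -140 0 0;5 30 -140 54 -0.1;5 60 -140 108 -0.2;5 90 -140 162 -0.3;5 119.5 -140 215.5 -0.396;5 119.5 -140 215.5 -0.396;5 119.5 -140 215.5 -0.396;5 119.5 -140 215.5 -0.396;5 119.5 -140 215.5 -0.396"

```text
time: 21.32
tcp_pos: [589.5, 54.8, 277.9]
tcp_rot: [-1.199, 1.225, -1.224]
wrist_force: [1.0, -0.2, -1.3]
opening: 13.5
```

```bash
python3 snap.py w12;  python3 mv.py 590.8 53.4 252 -91.3
```

```text
21.325 [589.49707645  54.84222144 277.91932173]
pos [589.68  54.76 278.04] t 21.375 F [ 0.4 -0.4 -1.9] open 13.1
(array([ 1.3, 26. ,  1.2]), np.float64(0.0019), np.float64(-91.19))
[[-0.0208, 0.0001, 0.9998], [-0.9998, 0.0001, -0.0208], [-0.0001, -1.0, 0.0001]]
```

View pics/w12.png

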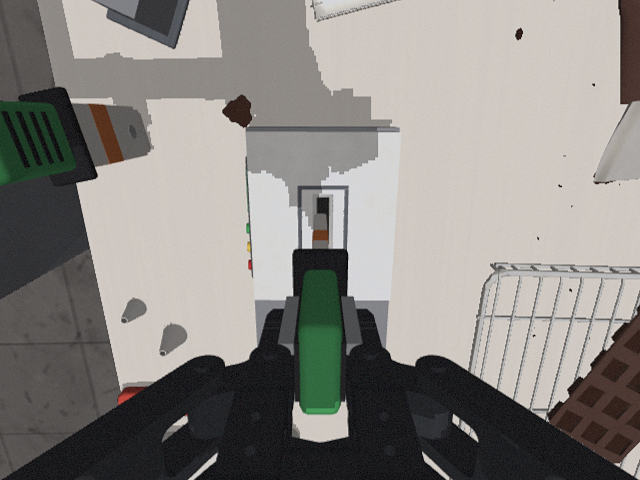

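Emit:
servo_tool --steps "5 1.2 12 1.1 0.0015;5 1.2 24 1.1 0.0015;5 1.2 24 1.1 0.0015;5 1.2 24 1.1 0.0015;5 1.2 24 1.1 0.0015"

```text
time: 22.0
tcp_pos: [591.7, 52.3, 254.1]
tcp_rot: [-1.197, 1.226, -1.227]
wrist_force: [0.5, 0.3, -0.7]
opening: 13.2
```

```bash
python3 snap.py w13;  python3 mv.py 590.8 53.4 252 -91.3; python3 - <<'E'
from h import *
s,c=pickle.load(open("w13.pkl","rb"))
crop(c["image"],240,120,160,150,5,"pics/w13a.png")
E
```

```text
22.0 [591.74442663  52.33052246 254.1143059 ]
pos [591.71  52.3  254.2 ] t 22.05 F [-0.1 -0.6 -0.2] open 13.7
(array([-1.1,  2.2, -0.9]), np.float64(-0.0014), np.float64(-91.38))
[[-0.0241, 0.0008, 0.9997], [-0.9997, 0.0, -0.0241], [-0.0, -1.0, 0.0008]]
```

View pics/w13a.png

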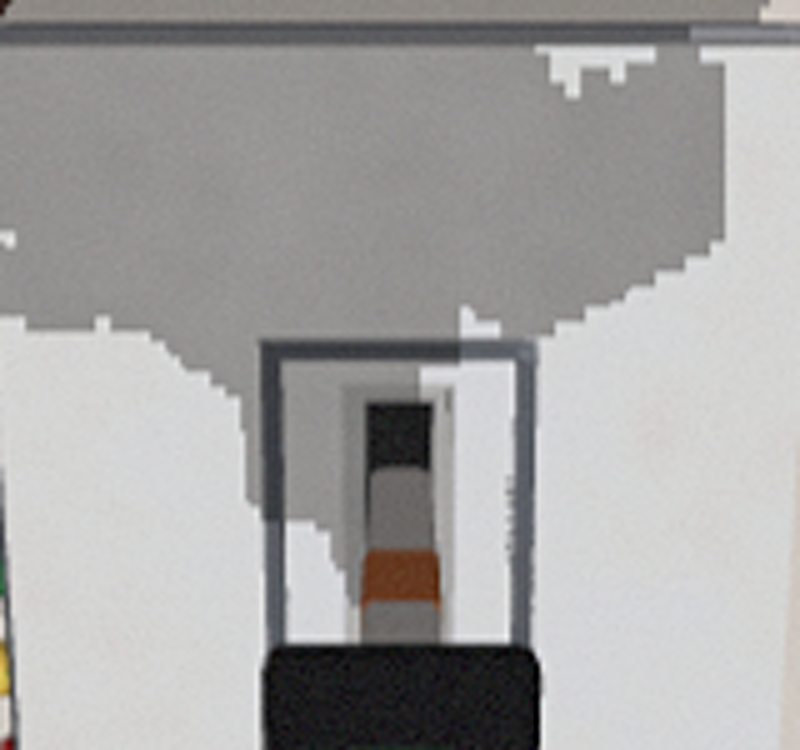

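Emit:
servo_tool --steps "5 -1.1 3 -0.7 0;5 -1.1 6 -0.7 0;5 -1.1 6 -0.7 0;5 -1.1 6 -0.7 0"

```text
time: 22.55
tcp_pos: [590.8, 53.5, 247.8]
tcp_rot: [-1.198, 1.227, -1.227]
wrist_force: [0.5, -0.6, -1.2]
opening: 13.6
```

```bash
python3 snap.py w14;  python3 mv.py 590.8 53.4 181.4 -91.3; python3 - <<'E'
from h import *
s,c=pickle.load(open("w14.pkl","rb"))
crop(c["image"],240,120,160,150,5,"pics/w14a.png")
E
```

```text
22.55 [590.76340755  53.47865029 247.78094423]
pos [590.78  53.47 247.82] t 22.6 F [ 0.8  0.  -0.7] open 13.2
(array([ 0.1, 66.4,  0. ]), np.float64(-0.0013), np.float64(-91.37))
[[-0.024, 0.0001, 0.9997], [-0.9997, 0.0, -0.024], [-0.0, -1.0, 0.0001]]
```

View pics/w14a.png

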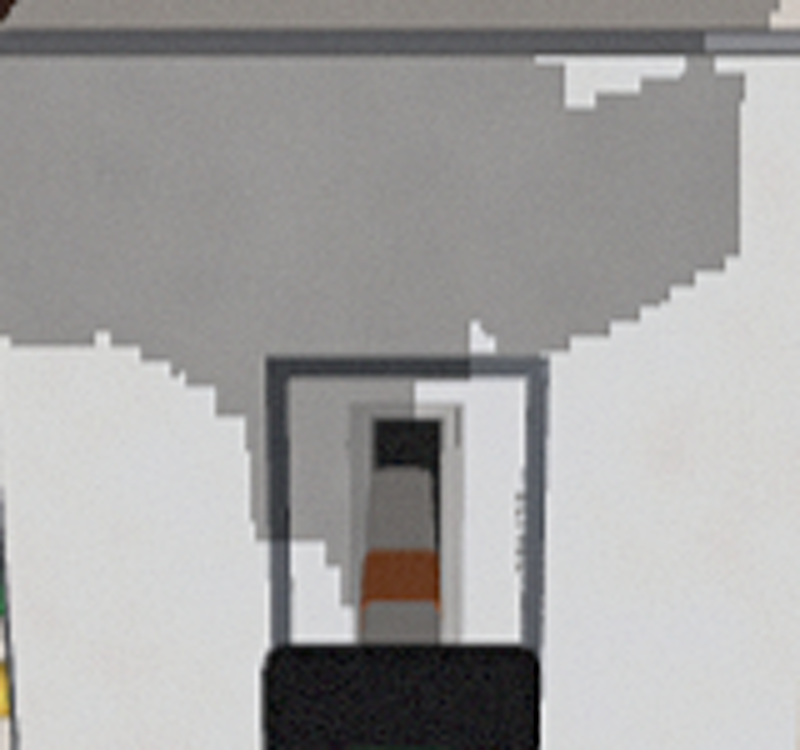

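```bash
python3 - <<'E'
from h import *
for n,r,x1,x2 in (("w13",340,262,537),("w14",357,268,547)):
    s,c=pickle.load(open(n+".pkl","rb"))
    print(n,onz(c,(320,120+r/5),115).round(1),[onz(c,(240+x/5,210),115).round(1).tolist() for x in (x1,x2)])
# collar far-edge / band rows -> wand y offset in tool x
s,c=pickle.load(open("w14.pkl","rb"));R=Ro.from_rotvec(s["tcp_rot"]).as_matrix()
for off in (-1,-.6,0):
    for x,dz in ((-24,-22.4),(-18,-56.4),(-18,-76.4)):
        X=s["tcp_pos"]+R@np.array([x+off,0,0]);X[2]=s["tcp_pos"][2]+dz;print(off,dz,((proj(c,X)-[240,120])*5).round(0))
E
```

```text
w13 [592.2  82.5 115. ] [[572.0, 67.1, 115.0], [611.5, 66.2, 115.0]]
w14 [591.1  82.5 115. ] [[572.2, 69.7, 115.0], [611.4, 68.8, 115.0]]
-1 -22.4 [406. 647.]
-1 -56.4 [405. 593.]
-1 -76.4 [404. 539.]
-0.6 -22.4 [406. 651.]
-0.6 -56.4 [405. 597.]
-0.6 -76.4 [404. 542.]
0 -22.4 [406. 658.]
0 -56.4 [405. 602.]
0 -76.4 [404. 548.]
```

Emit:
servo_tool --steps "5 -0.3 0 0.7 0;5 -0.3 4 0.7 0;5 -0.3 8 0.7 0;5 -0.3 12 0.7 0;5 -0.3 15 0.7 0;5 -0.3 15 0.7 0"

```text
time: 23.35
tcp_pos: [591.2, 53.8, 232.4]
tcp_rot: [-1.198, 1.227, -1.226]
wrist_force: [0.3, -0.2, -1.2]
opening: 13.4
```

```bash
python3 snap.py w15;  python3 mv.py 591.5 53.8 181.4 -91.3; python3 - <<'E'
from h import *
s,c=pickle.load(open("w15.pkl","rb"))
crop(c["image"],240,120,160,150,5,"pics/w15a.png")
E
```

```text
23.35 [591.22041991  53.76520988 232.36940186]
pos [591.36  53.76 232.64] t 23.4 F [ 0.7 -0.1 -0.6] open 13.0
(array([-0. , 51.2,  0.2]), np.float64(-0.0013), np.float64(-91.38))
[[-0.024, -0.0003, 0.9997], [-0.9997, 0.0, -0.024], [-0.0, -1.0, -0.0003]]
```

View pics/w15a.png

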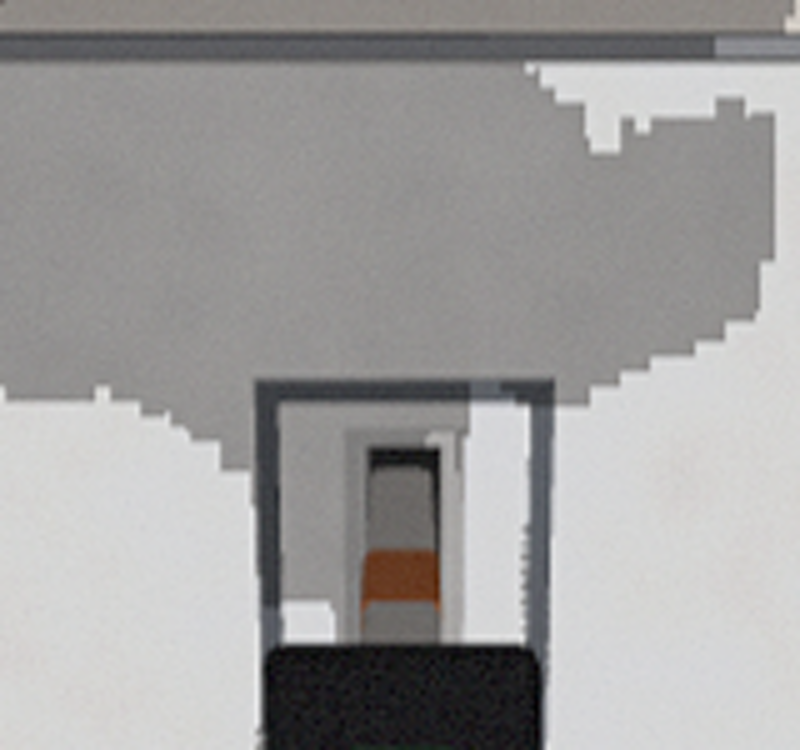

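Emit:
servo_tool --steps "5 0 0 0.4 0;5 0 5 0.4 0;5 0 10 0.4 0;5 0 15 0.4 0;5 0 20 0.4 0;5 0 25 0.4 0;5 0 25 0.4 0"

```text
time: 24.28
tcp_pos: [591.5, 53.8, 207.2]
tcp_rot: [-1.199, 1.228, -1.226]
wrist_force: [0.3, 0.7, -1.3]
opening: 13.5
```

```bash
python3 snap.py w16;  python3 mv.py 591.5 53.8 181.4 -91.3; python3 - <<'E'
from h import *
s,c=pickle.load(open("w16.pkl","rb"))
crop(c["image"],240,120,160,150,5,"pics/w16a.png")
E
```

```text
24.275 [591.45760858  53.75109869 207.18200892]
pos [591.69  53.76 207.53] t 24.325 F [0.3 0.1 0.4] open 13.5
(array([-0. , 26.1, -0.2]), np.float64(-0.0013), np.float64(-91.37))
[[-0.024, -0.0006, 0.9997], [-0.9997, -0.0, -0.024], [0.0, -1.0, -0.0006]]
```

View pics/w16a.png

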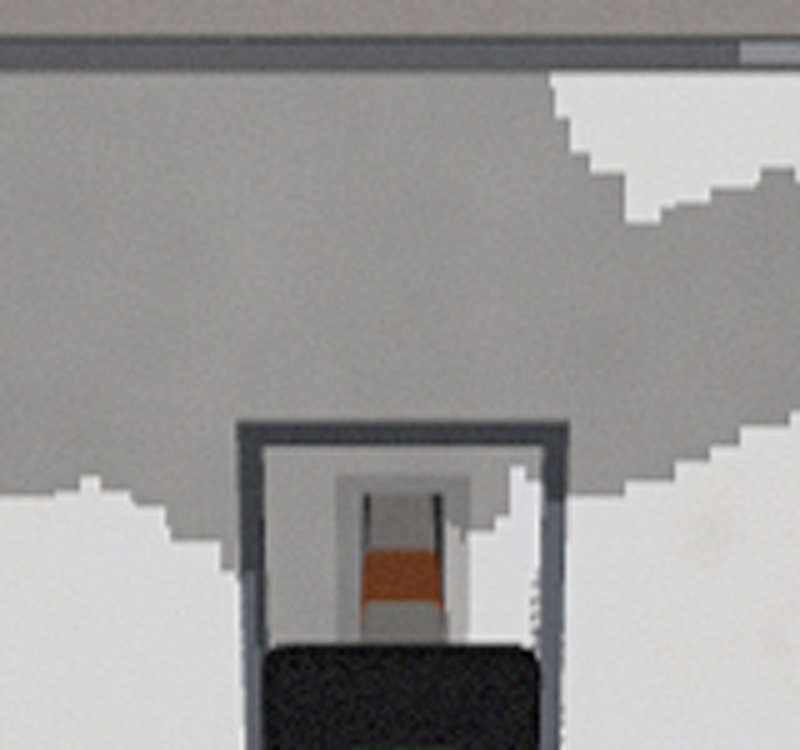

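Emit:
servo_tool --steps "5 0 5 0 0;5 0 10 0 0;5 0 15 0 0;5 0 20 0 0;5 0 24 0 0;5 0 26 0 0;5 0 26 0 0;5 0 26 0 0"

```text
time: 25.32
tcp_pos: [592.0, 53.8, 182.0]
tcp_rot: [-1.197, 1.227, -1.227]
wrist_force: [-0.5, 0.7, -0.7]
opening: 13.4
```

```bash
python3 snap.py w17;  python3 mv.py 591.5 53.8 181.4 -91.3; python3 - <<'E'
from h import *
from rig import manip
s,c=pickle.load(open("w17.pkl","rb"))
crop(c["image"],240,120,160,150,5,"pics/w17a.png")
d=manip.snapshot("scene");pickle.dump(d,open("sc17.pkl","wb"));cv2.imwrite("pics/sc17.png",d["image"][:,:,::-1]);crop(d["image"],280,130,160,140,5,"pics/sc17c.png")
d=manip.snapshot("top");cv2.imwrite("pics/top17.png",d["image"][:,:,::-1]);crop(d["image"],180,160,280,160,2.8,"pics/top17c.png")
E
```

```text
25.325 [592.01042687  53.77798886 181.97306408]
pos [591.99  53.78 182.02] t 25.375 F [ 0.3  0.2 -0.9] open 13.5
(array([-0. ,  0.6, -0.5]), np.float64(-0.0013), np.float64(-91.37))
[[-0.024, 0.0004, 0.9997], [-0.9997, 0.0, -0.024], [-0.0, -1.0, 0.0004]]
```

View pics/w17a.png

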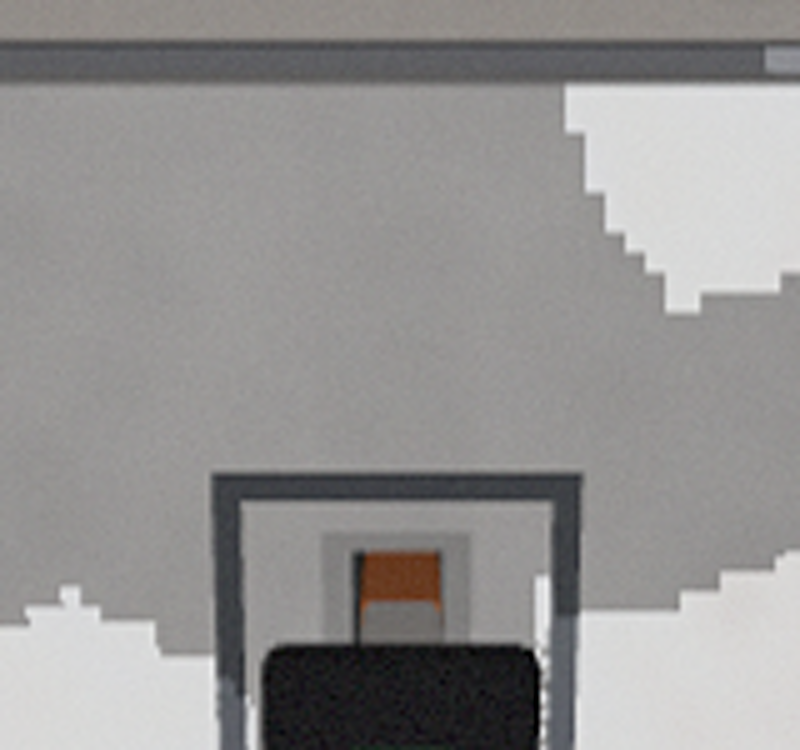

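View pics/sc17c.png

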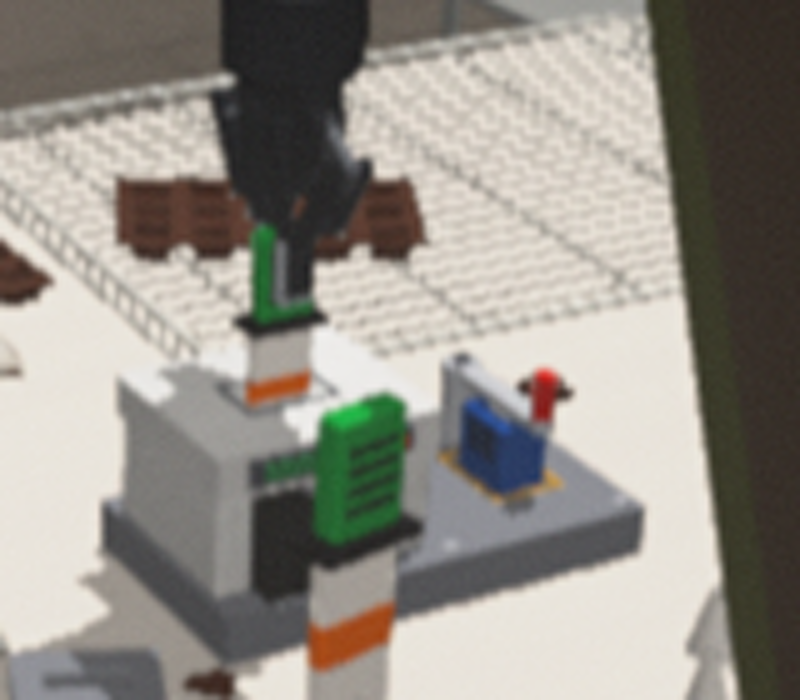

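View pics/top17c.png

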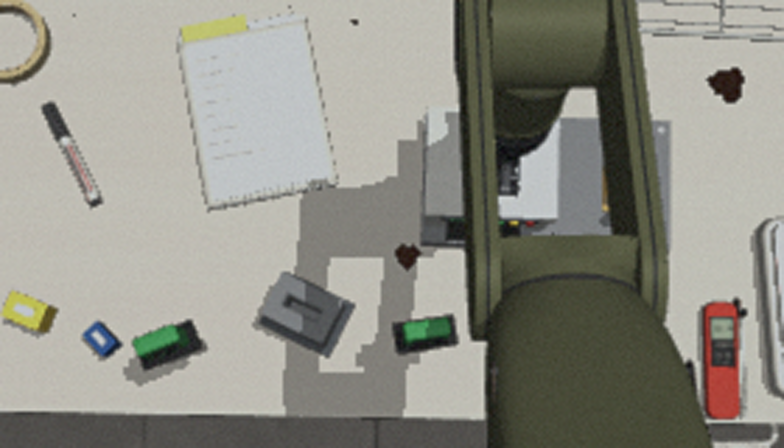

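Emit:
servo_tool --steps "5 0 0.5 -0.4 0;5 0 1 -0.4 0;5 0 1 -0.4 0;5 0 1 -0.4 0"

```text
time: 25.98
tcp_pos: [591.4, 53.8, 180.8]
tcp_rot: [-1.198, 1.227, -1.227]
wrist_force: [0.0, 0.3, -1.2]
opening: 13.4
```

```bash
python3 mv.py 591.5 53.8 181 -91.3; python3 - <<'E'
from h import *
from rig import manip
d=manip.snapshot("scene")
H=cv2.cvtColor(d["image"],cv2.COLOR_RGB2HSV);m=cv2.inRange(H,(0,150,100),(8,255,255))
p=np.argwhere(m[195:225,380:400])[:,::-1]+[380,195];print(len(p),p.mean(0))
P=onz(d,p.mean(0),94);print("knob now",P,"expected shut",[552,-95.4])
for th in (0,5,10): 
    a=np.radians(178.65+th);print(th,proj(d,[632+80*np.cos(a),-97.3+80*np.sin(a),94]).round(1))
# calibration check of scene cam with hinge & initial knob
_,d0=pickle.load(open("s0.pkl","rb"));print("initial knob pix 397.6 193.4, pred",proj(d0["scene"],[618,-175,94]).round(1))
crop(d["image"],300,170,120,90,6,"pics/sc18.png")
m=cv2.inRange(H,(8,150,120),(16,255,255));p=np.argwhere(m[195:215,320:350])[:,::-1]+[320,195];print("band px",p.min(0),p.max(0))
for z in (125,115,112,105): print(z,proj(d,[588,53.8,z]).round(1))
E
```

```text
pos [591.45  53.75 180.8 ] t 25.975 F [ 0.   0.3 -1.2] open 13.4
(array([-0.1, -0.2,  0.1]), np.float64(-0.0013), np.float64(-91.37))
[[-0.024, 0.0, 0.9997], [-0.9997, -0.0, -0.024], [0.0, -1.0, 0.0]]
34 [388.32352941 208.41176471]
knob now [554.13796283 -95.37397659  94.        ] expected shut [552, -95.4]
0 [388.8 208.7]
5 [390.8 208.2]
10 [392.7 207.5]
initial knob pix 397.6 193.4, pred [397.4 194. ]
band px [330 205] [341 209]
125 [336.5 204.8]
115 [336.3 208.1]
112 [336.3 209.1]
105 [336.2 211.4]
```

View pics/sc18.png

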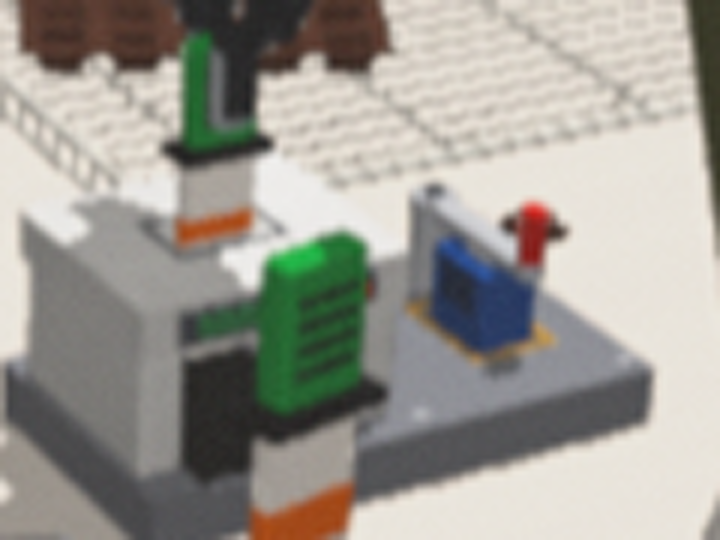

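```bash
python3 -c "
from rig import manip
print(manip.finish_job());s=manip.get_state();print(s['tcp_pos'],s['wrist_force'],s['opening'])"
```

```text
the job is handed in; nothing more can be done
None
the job is handed in; nothing more can be done
```

I handed the job in at about 26 s with every step done in the order asked; no verdict was reported.

- **Sensor module:** I put the larger blue block in the pocket and pressed it with about 18 N. The tool stopped at the height expected for a fully seated module, and I let go.
- **Locking lever:** I swung it shut with closed fingers. It met its stop at about 6.5 N, and I then pressed a little further. In the last scene picture, the knob is within about 2 mm of its computed shut position.
- **Test wand:** I took the smallest wand out of its stand and lowered it through the slot without contact forces. It ended held in the gripper, hanging upright with about 1 N on the wrist. The orange band's top edge lies about 10 mm above the slot mouth, so the band is centred, and the blade tip is well clear of the tunnel floor.
- **Other items:** I did not touch the thermometer, marker, tall wands, yellow block or small blue block. The late top picture shows them still lying or standing in place.

The one disagreement was in the slot's x position. Separate views differed by about 1 mm, so I centred the blade by its gaps in the wrist picture. I did not take a wrist close-up after the last 0.4 mm shift. The scene picture and the force reading showed nothing wrong.

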